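# Llama back on its plinth

## Task

Put the white ceramic llama back on its wooden plinth: lift it gently out of the bottom blue tray, where it stands with its rump tucked under the trays above, and stand it on all four feet in the middle of the plinth, squarely along its length and looking towards the robot's side of the shelf. The steel bottle blocks the way into the tray, so set it aside by a good hand's width, left standing on the shelf. Do not knock the trays, and leave the owl, the candle, the router and the power strip where they are.

Things in the scene. Friction and masses are not known exactly. Their poses are not given: they have to be found in the camera images.
- llama: White ceramic llama figurine on four legs, about 0.17 kg. Origin midway between its feet, on their underside; z up; the nose points along its -x. Feet within x -27..27, y -15..15; neck at x about -25, head z 72..90 and 17 wide, ears to z 97, tail to x 34. Brittle: contact forces on it, both fingers' included, must add up to under 36 N; a grip of 8 N (16 N for both) carries it.
- llama_grip (a point): Middle of the llama's trunk, 50 mm above its origin: where to grip, across its y axis. The trunk is a rounded block 58 long (x), 30 wide (y) with flat flanks, from 33 to 63 mm above the llama's origin.
- llama_nose (a point): Tip of the llama's nose, 50 mm ahead of (-x) and 79 mm above the llama's origin.
- trays: Three blue plastic trays, open on top, stacked and fixed, each 270 deep (x), 290 wide (y), 80 high, walls and floor 4 thick; the bottom tray is drawn 100 forward of the upper two. Origin on the shelf under the middle of the front edge of the upper two; +x points into the trays. Upper trays: from x 0, undersides z 80 and 160, lips to z 102 and 182, sides 40 high (to x 100), then 80.
- tray_strip (a point): Middle of the open front strip of the bottom tray, on its floor (50 mm ahead, -x, of the trays' origin, z 4). In the trays' frame the strip spans x -96..0, y -141..141; lip at x -100..-96 22 high; side walls 40 high, 80 behind x 0. Llama, owl and candle stand in it in any order, 85 apart, origins 0 to 10 ahead of the upper trays' front, llama facing out within 7 degrees.
- bottle: Upright stainless steel bottle, 66 diameter, 200 high, 0.28 kg, with a black twist cap 40 diameter from z 168 to the top (the cap is on tight and can carry the bottle). Stands on the shelf in front of the trays. Origin at the centre of its base, z up.
- plinth: Plain wooden plinth fixed on the shelf, 110 long (x) by 70 wide (y) by 18 high. Origin at the centre of its underside; -x points to the robot's side of the shelf. The llama belongs on top, its origin over the plinth's, its nose towards the plinth's -x.
- owl: Bystander: white ceramic owl figurine in the bottom tray, 45 diameter, 69 high, no neck or legs. Origin at the centre of its base.
- candle: Bystander: candle in an amber glass with an aluminium lid, 54 diameter, 58 high, in the bottom tray. Origin at the centre of its base.
- router: Bystander: flat black router, 120 (x) by 200 (y) by 32 high, with two antennas 157 high along its far (+x) edge; loose on the shelf behind the plinth. Origin on the shelf under the middle of its front (-x) edge.
- power_strip: Bystander: white plastic power strip on rubber feet, 50 (x) by 260 (y) by 35 high, with a red button 41 high at its +y end; loose on the shelf between the robot and the plinth. Origin at the centre of its underside.
There are look-alikes about, which are no part of the job. What is shaped like the llama but black, turquoise or yellow is not meant.

How it is judged:
By the outcome, as a careful person would: the job done as asked, in the order asked, and still so for the second after the job is handed in, with the robot touching nothing.
It also fails if it takes over 61 s, if anything falls off the work surface, if the arm or the gripper's body presses on something with over 40 N, if the wrist force passes 120 N, or if a joint passes its speed limit or range.

## Robot

A 7-joint arm with a two-finger parallel gripper is mounted at the origin on the work surface. World frame = base frame: x ahead of the robot, y to its left, z up, the work surface at z = 0. Lengths are in m, angles in rad, forces in N, time in s.
With the tool pointing down it reaches from about 0.425 to 0.825 m from the base axis. Payload 3.6 kg.
Tool frame: the origin (TCP) lies on the centre line of the jaws, within the pads' length; the fingertips stand ahead of it and the grasp point (between the pads) lies 2 mm behind it (tip_reach is the z of the fingertips in the tool frame, in m); z points along the fingers, y is the line along which they close (so a half turn about z gives the same grasp; the last joint's range is limited). The gripper opens to 93 mm and grips with 3 to 60 N. Pads are 15 mm wide; open, the fingers measure 128 mm over their backs; the gripper's body (75 mm by 188 mm) begins 65 mm behind the grasp point.
Start: joints at [1.304, 0.615, -0.013, 1.423, 0.008, 1.103, -0.04], TCP at [0.154, -0.631, 0.205] pointing down, gripper open.
Joint ranges: [-3.12, 3.12], [-0.3, 2.06], [-1.34, 1.32], [0.26, 2.42], [-1.36, 4.5], [0.01, 1.98], [-2.84, 2.84]. Speed limits (rad/s): [2.79, 2.79, 3.14, 3.14, 3.14, 3.14, 3.14].

## Interface

Orientations are given as a rotation vector (axis times angle).
In Python, from bench import * gives the robot as it stands.
- The arm moves only by the tool servo_tool, never from a script. Its argument "moves" is a list that holds one entry, the list of rows, each a list of 5 numbers: the closure, from -1 (fully open) to 1 (shut), then the shift along the world's x, y, z in cm, then the turn about the world's z in degrees. In form: [[[gripper, dx, dy, dz, roll], ...]]. A call has 1 to 12 rows; each row is the pose to reach, as a shift and turn from the pose commanded when the call began; what a row does not reach only later rows make up. A row lasts 1/8 s, in which the tool goes at most 62.5 mm and 10.7 degrees, less where a joint would pass 70% of its speed; a pose out of reach is approached as far as the arm can. A call with a gripper value outside its range is refused whole. The fingers move at their own pace and stop on an object; "force" is the grip in N (left out, the last holds). Time passes only in rows, so rows that repeat a pose let the fingers close. It gives the time, the measured TCP pose, the force, the opening and the grip force at its end, in the units of the state.
- get_state(): the state, without advancing time (a new reading comes with each control period).
- get_image(name): name is "scene" or "top" or "wrist"; returns the picture (384x512x3 uint8, red, green, blue); there is no depth.
- camera_params(name): a dict with "mtx" (3x3 intrinsics, pixels), "distortion" ([k1, k2, p1, p2, k3] as OpenCV has them; the pictures are not rectified), "extrinsics" (4x4, takes a point from world to camera coordinates); the wrist camera has in their place "T_tool_cam" (4x4, takes a point from camera to tool coordinates, whose origin is the TCP and whose axes are the flange's). Camera axes: x right, y up, looking along -z (the intrinsics and any distortion apply to the point x, -y, -z); pixel columns grow to the right and rows downward; lengths in m; the calibration is good to about 2 mm. A picture is of the moment at which its call begins: read the wrist's pose just before it. camera_params takes no time and is no camera call.
- sign_off(): hands the job in; it is judged then, once.
Trained networks look in the newest picture that a camera, given by its name, has taken for a name from the list of things; names that differ only in an ending like _2 or _b are one class to them, and where a whole thing is asked for, a point or a joint stands for the part that bears it (a point fixed in the world has none). Each returns a list of dicts, best first, with "confidence" (0 to 1); they miss things now and then, are a little off and sometimes report something else, mostly with a low value. They report only what shows in the picture. A call takes as long as a camera call. They do not tell look-alikes from the thing itself.
- masks_of(camera, thing): "pixels" (384x512 bool, what is visible of it) and "xy" ([column, row] in pixels, amid what is visible of it).
The state is a dict: "t": time; "joint_positions": joint angles; "joint_vel": joint speeds; "effort": joint torques, N m; "eef_pos": TCP position; "eef_rot": TCP orientation; "contact_force": force on the tool from outside, world axes, zero at the start; "torque": the same for the moment, N m; "opening": finger opening in m; "grasp_force": force on a finger pad.
Only numpy, scipy, OpenCV 4.12 (cv2) and the standard library are available. Lean on these libraries where they do the work, as an engineer would, in place of code of your own. Each camera call takes 0.05 s, during which the arm holds its last target. There are 200 camera calls.

## Working session

There is one attempt and no reset: what is moved stays moved. The work goes in short steps, Python scripts to look and compute and a tool call to move; the robot and the scene stay as the last step left them, time stands still between calls to the robot, and variables do not carry over. Pictures are saved under pics/ and viewed, at most 10 in all, crops included, and the job is handed in when it is done.

Besides the shell and the picture viewer there is one more tool, called after "Emit:" by a JSON object that holds its "name" and its "arguments". servo_tool: Moves the arm, as the interface text tells. Its arguments: {"type":"object","properties":{"moves":{"type":"array","items":{"type":"array","items":{"type":"array","items":{"type":"number"}}}},"force":{"type":"number"}},"required":["moves"]}

```bash
mkdir -p pics; cat > h.py <<'E'
from bench import *
import numpy as np, cv2
from scipy.spatial.transform import Rotation as R
def cam(name):
    p=camera_params(name); K=np.array(p["mtx"]); d=np.array(p["distortion"])
    if "extrinsics" in p: return K,d,np.array(p["extrinsics"])
    s=get_state(); T=np.eye(4); T[:3,:3]=R.from_rotvec(s["eef_rot"]).as_matrix(); T[:3,3]=s["eef_pos"]
    return K,d,np.linalg.inv(T@np.array(p["T_tool_cam"]))
def proj(c,P):
    K,d,E=c; P=np.atleast_2d(P); q=(E[:3,:3]@P.T).T+E[:3,3]; q=q*[1,-1,-1]
    return cv2.projectPoints(q,np.zeros(3),np.zeros(3),K,d)[0][:,0]
def ray(c,uv):
    K,d,E=c; n=cv2.undistortPoints(np.array([[uv]],float),K,d)[0,0]
    v=E[:3,:3].T@np.array([n[0],-n[1],-1]); o=-E[:3,:3].T@E[:3,3]; return o,v/np.linalg.norm(v)
def onz(c,uv,z):
    o,v=ray(c,uv); return o+v*(z-o[2])/v[2]
def tri(rs):
    A=sum(np.eye(3)-np.outer(v,v) for o,v in rs); b=sum((np.eye(3)-np.outer(v,v))@o for o,v in rs); return np.linalg.solve(A,b)
def save(img,f): cv2.imwrite("pics/"+f,cv2.cvtColor(img,cv2.COLOR_RGB2BGR))
E
python3 - <<'E'
from h import *
for n in ("scene","top"):
    im=get_image(n); save(cv2.resize(im,(800,600)),n+"0.png")
    c=cam(n); print(n,(-c[2][:3,:3].T@c[2][:3,3]).round(3), c[0].round(0).tolist())
    for t in ("llama","bottle","plinth","trays","owl","candle","router","power_strip"):
        for m in masks_of(n,t)[:4]:
            r,cc=np.nonzero(m["pixels"]); print(t,round(m["confidence"],2),np.round(m["xy"]),(cc.min(),cc.max(),r.min(),r.max()),len(r))
s=get_state();print(s["t"],s["eef_pos"],s["eef_rot"])
E
```

```text
scene [ 0.907 -0.572  0.813] [[409.0, 0.0, 260.0], [0.0, 409.0, 191.0], [0.0, 0.0, 1.0]]
llama 0.84 [337. 266.] (np.int64(321), np.int64(349), np.int64(243), np.int64(287)) 612
llama 0.81 [208. 160.] (np.int64(196), np.int64(221), np.int64(146), np.int64(175)) 444
llama 0.78 [282. 275.] (np.int64(262), np.int64(300), np.int64(267), np.int64(295)) 590
llama 0.52 [313. 163.] (np.int64(302), np.int64(320), np.int64(151), np.int64(179)) 295
bottle 0.7 [260. 151.] (np.int64(248), np.int64(273), np.int64(115), np.int64(184)) 1536
plinth 0.77 [198. 299.] (np.int64(179), np.int64(217), np.int64(273), np.int64(326)) 1624
plinth 0.48 [372. 157.] (np.int64(274), np.int64(459), np.int64(77), np.int64(230)) 20225
trays 0.55 [376. 160.] (np.int64(274), np.int64(459), np.int64(78), np.int64(229)) 19870
trays 0.28 [314. 161.] (np.int64(302), np.int64(320), np.int64(151), np.int64(179)) 279
owl 0.63 [375. 160.] (np.int64(274), np.int64(459), np.int64(77), np.int64(230)) 19989
owl 0.48 [312. 191.] (np.int64(305), np.int64(318), np.int64(179), np.int64(201)) 223
candle 0.66 [319. 146.] (np.int64(313), 
[... 780 characters left out ...]
7.] (np.int64(184), np.int64(215), np.int64(209), np.int64(238)) 715
plinth 0.92 [346. 193.] (np.int64(323), np.int64(370), np.int64(173), np.int64(218)) 1194
plinth 0.57 [176. 172.] (np.int64(168), np.int64(184), np.int64(164), np.int64(184)) 235
trays 0.76 [149. 118.] (np.int64(53), np.int64(239), np.int64(17), np.int64(223)) 22623
candle 0.8 [144. 183.] (np.int64(131), np.int64(154), np.int64(174), np.int64(191)) 307
router 0.76 [397. 169.] (np.int64(356), np.int64(463), np.int64(114), np.int64(208)) 3914
power_strip 0.61 [309. 225.] (np.int64(272), np.int64(353), np.int64(182), np.int64(264)) 2090
0.9 [ 0.15439141 -0.63137463  0.20505609] [-3.11900480e+00 -3.75844264e-01 -3.41649123e-05]
```

View pics/scene0.png

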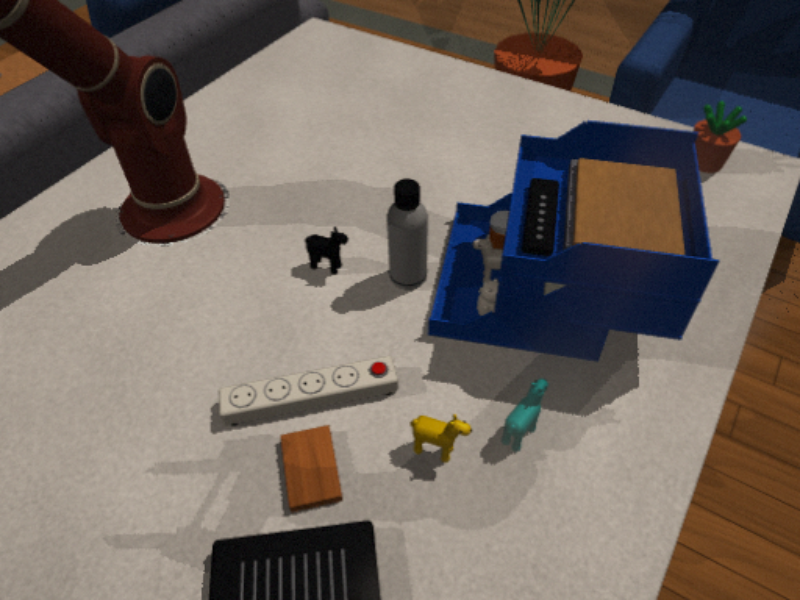

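View pics/top0.png

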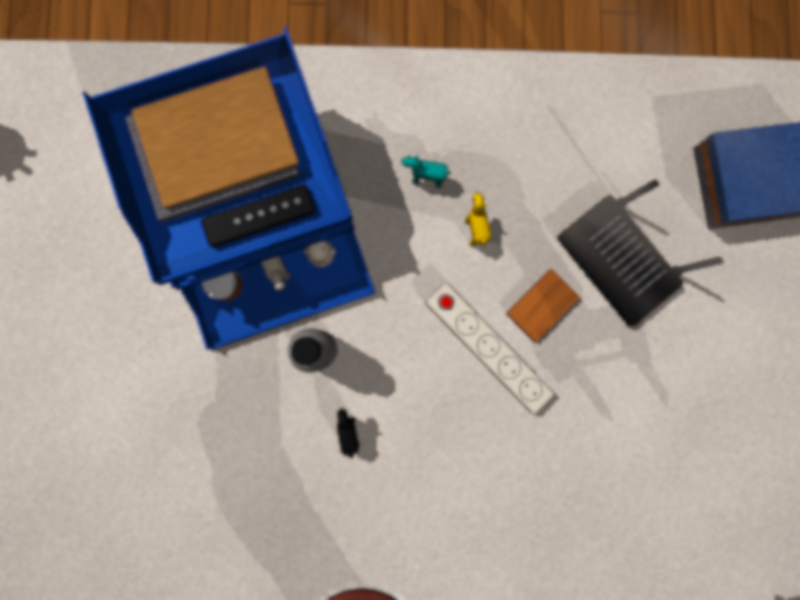

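The scene view shows the bottle (cap at view px 406,190), with the llama (485,250) between the candle (500,230) and the owl (487,295). The top view shows the bottle at (310,350), the llama at (275,273), the plinth at (543,305) and the tray's front corners at about (212,347) and (373,291).

```bash
python3 - <<'E'
from h import *
from scipy.optimize import least_squares
cs,ct=cam("scene"),cam("top"); k=512/800
T=lambda u,v:(u*k,v*k)
# trays front lip corners
A=[onz(ct,T(*p),.03) for p in((212,347),(373,291))]; print("front corners",np.round(A,3))
d=A[0]-A[1]; print("len",np.linalg.norm(d),"into-yaw",np.degrees(np.arctan2(-d[0],d[1])))
get_image("scene");get_image("top")
M={n:masks_of(n,"bottle")[0]["pixels"] for n in("scene","top")}
def fit(res,x0): return least_squares(res,x0,diff_step=1e-3)
a=np.linspace(0,2*np.pi,40)
def pts(x): 
    o=[]
    for z,r in((0,.033),(.15,.033),(.168,.02),(.2,.02)): o.append(np.c_[x[0]+r*np.cos(a),x[1]+r*np.sin(a),0*a+z])
    return np.vstack(o)
def bb(c,P):
    q=proj(c,P); return np.r_[q.min(0),q.max(0)]
def mb(m): r,c=np.nonzero(m); return np.array([c.min(),r.min(),c.max()+1,r.max()+1.])
x=fit(lambda x:np.r_[bb(cs,pts(x))-mb(M["scene"]),bb(ct,pts(x))-mb(M["top"])],[.45,.1]); print("bottle",x.x.round(4),x.fun.round(1))
tc=tri([ray(ct,T(306,351)),ray(cs,T(406,187))]);print("cap tri",tc.round(4))
# plinth: minAreaRect of masks on z .018
for n,c in(("top",ct),("scene",cs)):
    m=masks_of(n,"plinth")[0]["pixels"]; r,cc=np.nonzero(m)
    P=np.array([onz(c,(u,v),.016)[:2] for u,v in zip(cc,r)]); b=cv2.minAreaRect((P*1000).astype(np.float32)); print("plinth",n,b)
    m=masks_of(n,"owl")
cs_=[]
for n,c in(("top",ct),("scene",cs)): pass
print("llama head", tri([ray(ct,T(278,285)),ray(cs,T(482,244))]).round(3), onz(ct,T(278,285),.085).round(3))
print("T_tool_cam",np.round(camera_params("wrist")["T_tool_cam"],3).tolist(),[x for x in camera_params("wrist")])
import bench; print([x for x in dir(bench) if "tip" in x.lower()], [k for k in get_state()])
s=get_state();print(R.from_rotvec(s["eef_rot"]).as_matrix().round(3).tolist(),s["opening"])
E
```

```text
front corners [[ 0.493  0.251  0.03 ]
 [ 0.589 -0.012  0.03 ]]
len 0.2798931737833601 into-yaw 20.105147602752854
bottle [0.4929 0.0796] [-1.5 -1.3 -0.7  0.9 -0.9 -1.   0.1 -0.8]
cap tri [0.4923 0.079  0.1978]
plinth top ((571.2854614257812, -300.5567932128906), (73.07868957519531, 112.73829650878906), 45.159912109375)
plinth scene ((573.6945190429688, -303.26995849609375), (69.17063903808594, 116.75057983398438), 46.225276947021484)
llama head [0.596 0.141 0.079] [0.592 0.137 0.085]
T_tool_cam [[0.001, 0.962, 0.272, 0.076], [1.0, -0.001, -0.001, 0.0], [-0.001, 0.272, -0.962, -0.179], [0.0, 0.0, 0.0, 1.0]] ['mtx', 'distortion', 'T_tool_cam']
['tip_reach'] ['t', 'joint_positions', 'joint_vel', 'effort', 'eef_pos', 'eef_rot', 'contact_force', 'torque', 'grasp_force', 'opening']
[[0.971, 0.238, 0.0], [0.238, -0.971, -0.0], [0.0, 0.0, -1.0]] 0.09258067355003886
```

Emit:
{"name": "servo_tool", "arguments": {"moves": [[[-1,4,4,9.5,10],[-1,8,8.5,9.5,20],[-1,12,13,9.5,30],[-1,16,17,9.5,40],[-1,20,21,9.5,50],[-1,23,25,9.5,60],[-1,26.5,28,9.5,70],[-1,28,34,9.5,80],[-1,29,40,9.5,90],[-1,30,46,9.5,100],[-1,31,52,9.5,110],[-1,32,58,9.5,120]]]}}

```text
t: 2.8
eef_pos: [0.4746, -0.0497, 0.3005]
eef_rot: [1.226, 2.891, -0.0]
contact_force: [0.1, -0.7, -1.1]
opening: 0.093
grasp_force: 0.0
```

Emit:
{"name": "servo_tool", "arguments": {"moves": [[[-1,1,6,0,10],[-1,1.9,10,0,20],[-1,1.9,13.1,0,30],[-1,1.9,13.1,0,40],[-1,1.9,13.1,0,50],[-1,1.9,13.1,0,60],[-1,1.9,13.1,0,66.3],[-1,1.9,13.1,0,66.3],[-1,1.9,13.1,0,66.3]]]}}

```text
t: 3.92
eef_pos: [0.4934, 0.0795, 0.3001]
eef_rot: [-0.544, 3.094, -0.0]
contact_force: [0.5, 0.1, 0.3]
opening: 0.093
grasp_force: 0.0
```

```bash
python3 - <<'E'
from h import *
im=get_image("wrist"); save(cv2.resize(im,(800,600)),"w1.png")
s=get_state();print(s["t"],s["eef_pos"],R.from_rotvec(s["eef_rot"]).as_matrix()[:2,:2].round(3),s["joint_positions"], tip_reach)
E
```

```text
3.975 [0.49339768 0.0795649  0.3001119 ] [[-0.94  -0.341]
 [-0.341  0.94 ]] [ 0.47317391  0.43655899 -1.00765471  1.6747821   0.38711013  1.24663775
  1.30085153] 0.017
```

View pics/w1.png

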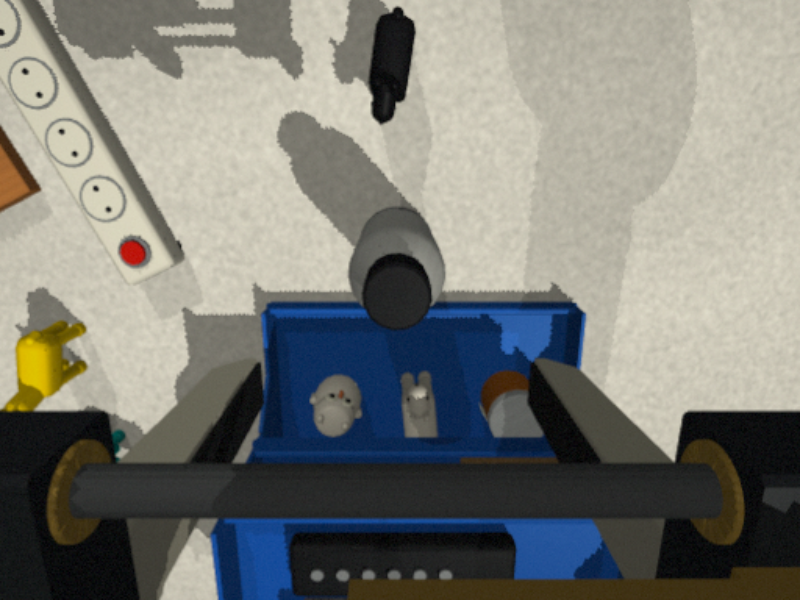

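The wrist view shows the cap at (397,290), the owl at (336,405), the llama facing out at (418,405), the candle at (510,405), and the tray's front corners at (265,306) and (580,306).

```bash
python3 - <<'E'
from h import *
k=512/800; c=cam("wrist"); s=get_state(); T=lambda u,v:(u*k,v*k)
print("cap",onz(c,T(397,291),.2).round(4), "base-side", [onz(c,T(u,291),.2).round(3) for u in(363,431)])
F=[onz(c,T(*p),.022) for p in((270,306),(576,306))]; print("lip",np.round(F,4)); 
G=[onz(c,T(*p),.04) for p in((264,307),(583,308))]; d=G[1]-G[0]; print("wall corners",np.round(G,4),np.linalg.norm(d),np.degrees(np.arctan2(-d[0],d[1])))
o=(F[0]+F[1])/2; print("front mid",o.round(4))
for t in("llama","owl","candle","trays","bottle"):
    for m in masks_of("wrist",t)[:3]:
        r,cc=np.nonzero(m["pixels"]); print(t,round(m["confidence"],2),np.round(m["xy"]/np.array(k)),np.round(np.array([cc.min(),cc.max(),r.min(),r.max()])/k))
E
```

```text
cap [0.4896 0.0788 0.2   ] base-side [array([0.496, 0.061, 0.2  ]), array([0.483, 0.097, 0.2  ])]
lip [[ 0.5863 -0.01    0.022 ]
 [ 0.4897  0.2548  0.022 ]]
wall corners [[ 0.5825 -0.0123  0.04  ]
 [ 0.4866  0.2535  0.04  ]] 0.28255215373989917 19.851333989799617
front mid [0.538  0.1224 0.022 ]
llama 0.84 [415. 406.] [402. 434. 373. 436.]
llama 0.67 [ 44. 365.] [  0.  84. 320. 411.]
owl 0.96 [334. 412.] [309. 359. 377. 436.]
candle 0.79 [508. 406.] [480. 541. 370. 436.]
trays 0.86 [397. 439.] [209. 620. 302. 598.]
bottle 0.69 [400. 268.] [347. 444. 208. 330.]
```

Emit:
{"name": "servo_tool", "arguments": {"moves": [[[-1,-0.2,0,-5,0],[-1,-0.2,0,-9,0],[-1,-0.2,0,-11.4,0],[-1,-0.2,0,-11.4,0],[1,-0.2,0,-11.4,0],[1,-0.2,0,-11.4,0],[1,-0.2,0,-11.4,0],[1,-0.2,0,-11.4,0],[1,-0.2,0,-11.4,0],[1,-0.2,0,-11.4,0]]], "force": 30}}

```text
t: 5.48
eef_pos: [0.4914, 0.0796, 0.1861]
eef_rot: [0.547, -3.094, 0.0]
contact_force: [0.5, -0.8, -0.3]
opening: 0.0372
grasp_force: 0.0
```

Emit:
{"name": "servo_tool", "arguments": {"moves": [[[1,0,0,0,0],[1,0,0,0,0],[1,0,0,0,0]]]}}

```text
t: 5.85
eef_pos: [0.4941, 0.0795, 0.1884]
eef_rot: [-0.544, 3.088, -0.003]
contact_force: [0.8, -2.9, 12.4]
opening: 0.0076
grasp_force: 6.5
```

```bash
python3 - <<'E'
from h import *
save(cv2.resize(get_image("wrist"),(640,480)),"w2.png")
E
```

```text
(no output)
```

View pics/w2.png

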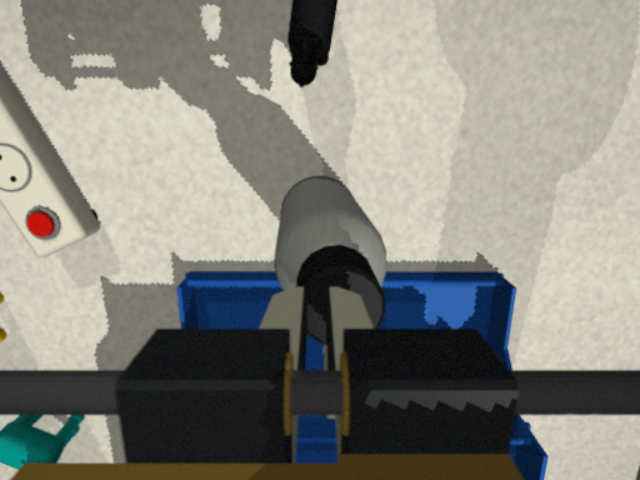

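The fingers closed on the rear edge of the cap (cap at 640-view 345,280, pads at 318,300), so the grip is off centre. I'll check the geometry before opening.

```bash
python3 - <<'E'
from h import *
c=cam("wrist"); s=get_state(); M=R.from_rotvec(s["eef_rot"]).as_matrix(); p=np.array(s["eef_pos"])
print(M.round(3).tolist())
for q in((0,0,0),(0,0,.017),(0,.004,.017),(0,-.004,.017)): print(q,(proj(c,p+M@np.array(q))*1.25).round(0))
cs,ct=cam("scene"),cam("top")
for n in("scene","top"):
    im=get_image(n)
    for m in masks_of(n,"bottle")[:1]:
        r,cc=np.nonzero(m["pixels"]); print(n,m["confidence"],m["xy"],cc.min(),cc.max(),r.min(),r.max())
    u,v=(proj(cam(n),[[.49,.08,.1]])[0]).astype(int); print(u,v)
    a=im[max(0,v-80):v+80,max(0,u-106):u+106]; b=cv2.resize(a,(400,300)) ; np.save(n+".npy",b)
save(np.hstack([np.load("scene.npy"),np.load("top.npy")]),"st.png")
E
```

```text
[[-0.94, -0.342, 0.007], [-0.342, 0.94, -0.001], [-0.006, -0.003, -1.0]]
(0, 0, 0) [[317. 295.]]
(0, 0, 0.017) [[317. 281.]]
(0, 0.004, 0.017) [[325. 281.]]
(0, -0.004, 0.017) [[309. 281.]]
scene 0.77 [259.3, 150.1] 248 274 113 184
259 149
199 224
```

View pics/st.png

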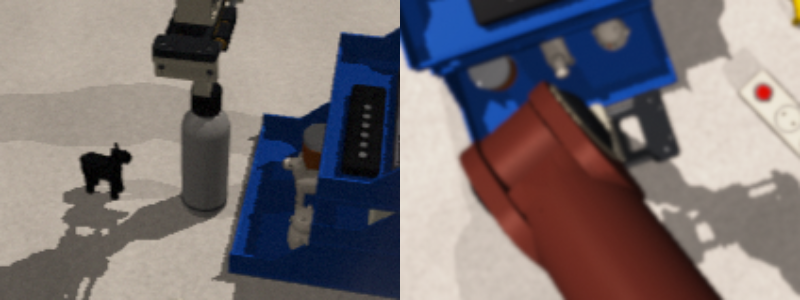

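The bottle still stands, with the pads on the cap's edge. I'll open and look again.

Emit:
{"name": "servo_tool", "arguments": {"moves": [[[0.5,0,0,0,0],[0,0,0,0,0],[-0.5,0,0,0,0],[-1,0,0,0,0],[-1,0,0,0,0],[-1,0,0,4,0],[-1,0,0,8,0],[-1,0,0,11.4,0],[-1,0,0,11.4,0]]]}}

```text
t: 7.22
eef_pos: [0.4923, 0.0808, 0.3019]
eef_rot: [-0.546, 3.089, 0.001]
contact_force: [-0.7, 0.3, -0.5]
opening: 0.0857
grasp_force: 0.0
```

```bash
python3 - <<'E'
from h import *
s=get_state(); print(s["t"],s["eef_pos"],s["opening"],s["contact_force"])
im=get_image("wrist"); save(cv2.resize(im,(640,480)),"w3.png"); k=512/640; c=cam("wrist")
m=masks_of("wrist","bottle")[0]["pixels"]; r,cc=np.nonzero(m); print("bbox640",np.array([cc.min(),cc.max(),r.min(),r.max()])/k)
E
```

```text
7.225 [0.49229147 0.08076234 0.30185528] 0.08574479156328063 [-0.73496793  0.33738332 -0.53236011]
bbox640 [277.5 352.5 165.  267.5]
```

View pics/w3.png

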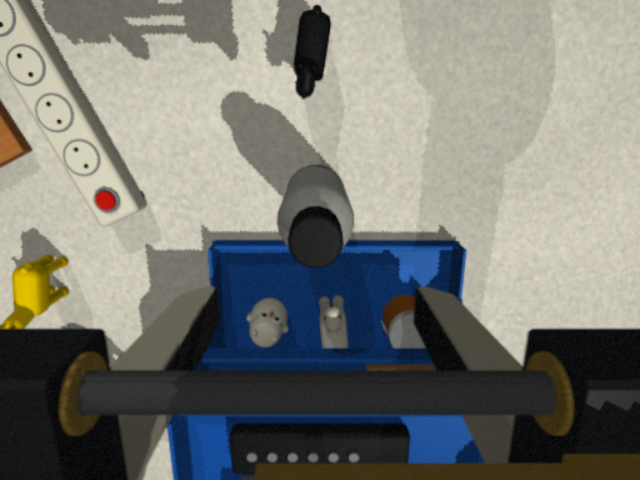

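The bottle still stands, with its cap at 640-view (315,237) and the open fingertips at about (214,290) and (418,290).

```bash
python3 - <<'E'
from h import *
k=512/640; c=cam("wrist"); s=get_state(); M=R.from_rotvec(s["eef_rot"]).as_matrix(); p=np.array(s["eef_pos"])
print("cap",onz(c,(315*k,237*k),.2).round(4),"M",M.round(3).tolist(),p,s["opening"])
for q in((0,.043,.017),(0,-.043,.017),(.0075,.043,.017),(-.0075,.043,.017),(.0,0,.017),(0,0,.1)): print(q,(proj(c,p+M@np.array(q))/k).round(0))
for z in(.12,.16,.2): print(z,(proj(c,[[.49,.079,z]])/k).round(0))
for n in("scene","top"):
    get_image(n); m=masks_of(n,"bottle")[0]; r,cc=np.nonzero(m["pixels"]); print(n,m["confidence"],cc.min(),cc.max(),r.min(),r.max())
im=get_image("wrist")
E
```

```text
cap [0.49   0.0778 0.2   ] M [[-0.939, -0.343, -0.002], [-0.343, 0.939, -0.001], [0.002, -0.0, -1.0]] [0.49076675 0.07934203 0.29908294] 0.09130490652602412
(0, 0.043, 0.017) [[402. 281.]]
(0, -0.043, 0.017) [[232. 281.]]
(0.0075, 0.043, 0.017) [[403. 267.]]
(-0.0075, 0.043, 0.017) [[401. 295.]]
(0.0, 0, 0.017) [[317. 281.]]
(0, 0, 0.1) [[317. 238.]]
0.12 [[317. 214.]]
0.16 [[317. 224.]]
0.2 [[317. 238.]]
scene 0.91 247 272 115 184Traceback (most recent call last):
  File "<stdin>", line 7, in <module>
IndexError: list index out of range
```

```bash
python3 - <<'E'
from h import *
im=get_image("wrist"); c=cam("wrist"); s=get_state(); M=R.from_rotvec(s["eef_rot"]).as_matrix(); p=np.array(s["eef_pos"]); h=s["opening"]/2; print(h,s["t"])
S=3
b=cv2.resize(im[170:320,120:385],None,fx=S,fy=S,interpolation=cv2.INTER_CUBIC)
for sg in(1,-1):
  for z,col in((.017,(255,0,0)),(0,(255,255,0)),(-.02,(0,255,0)),(-.04,(0,255,255))):
    q=[((proj(c,p+M@np.array((x,sg*h,z)))[0]-[120,170])*S).astype(int).tolist() for x in(.0075,-.0075)]
    cv2.line(b,q[0],q[1],col,1)
save(b,"tip.png")
w2=cv2.cvtColor(cv2.imread("pics/w2.png"),cv2.COLOR_BGR2RGB)
E
```

```text
0.04654779309969897 7.575
```

View pics/tip.png

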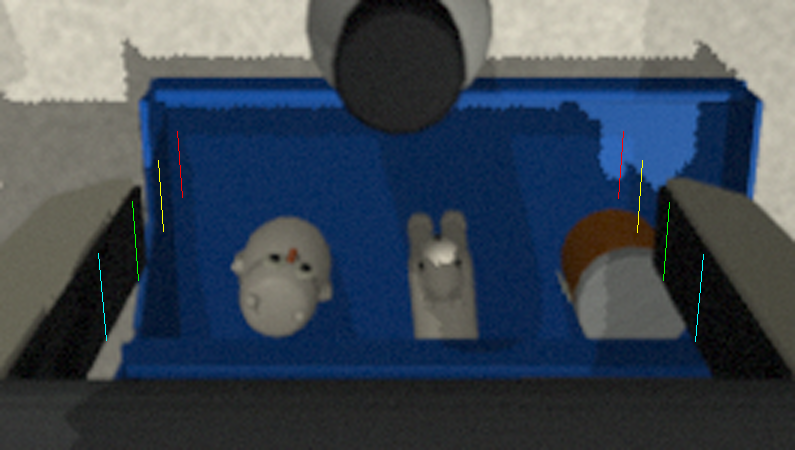

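The overlay shows the real fingertips about 30 mm shorter than I assumed (tool z about -0.013), so they slid over the cap top. I'll grip lower, which is clear either way because the open fingers straddle the 66 mm body.

Emit:
{"name": "servo_tool", "arguments": {"moves": [[[-1,-0.1,-0.1,-5,0],[-1,-0.1,-0.1,-10,0],[-1,-0.1,-0.1,-13.8,0],[-1,-0.1,-0.1,-13.8,0],[1,-0.1,-0.1,-13.8,0],[1,-0.1,-0.1,-13.8,0],[1,-0.1,-0.1,-13.8,0],[1,-0.1,-0.1,-13.8,0],[1,-0.1,-0.1,-13.8,0],[1,-0.1,-0.1,-13.8,0],[1,-0.1,-0.1,-13.8,0],[1,-0.1,-0.1,-13.8,0]]], "force": 30}}

```text
t: 9.07
eef_pos: [0.4904, 0.0788, 0.1621]
eef_rot: [-0.547, 3.094, 0.0]
contact_force: [0.3, 1.7, 0.8]
opening: 0.0392
grasp_force: 30.0
```

Emit:
{"name": "servo_tool", "arguments": {"moves": [[[1,0,0,1,0],[1,0,0,2,0],[1,-2,3.2,2,0],[1,-4,6.4,2,0],[1,-6,9.6,2,0],[1,-8,12.8,2,0],[1,-9.5,15.2,2,0],[1,-10,16,2,0],[1,-10,16,1,0],[1,-10,16,0.4,0],[1,-10,16,0.1,0],[1,-10,16,0.1,0]]]}}

```text
t: 10.58
eef_pos: [0.3907, 0.238, 0.1627]
eef_rot: [0.545, -3.093, 0.0]
contact_force: [0.5, 0.1, -2.9]
opening: 0.0391
grasp_force: 30.0
```

Emit:
{"name": "servo_tool", "arguments": {"moves": [[[0,0,0,0,0],[-1,0,0,0,0],[-1,0,0,0,0],[-1,0,0,0,0],[-1,0,0,0,0],[-1,0,0,0,0],[-1,0,0,5,0],[-1,0,0,10,0],[-1,0,0,14,0],[-1,0,0,14,0]]]}}

```text
t: 11.82
eef_pos: [0.3914, 0.2402, 0.3057]
eef_rot: [-0.545, 3.088, 0.003]
contact_force: [0.0, 0.5, -0.2]
opening: 0.0928
grasp_force: 0.0
```

```bash
python3 - <<'E'
from h import *
from scipy.optimize import least_squares
s=get_state(); print(s["t"],s["eef_pos"],s["opening"])
B={}
for n in("scene","top","wrist"):
    c=cam(n); get_image(n)
    for t in("bottle","llama"):
        for m in masks_of(n,t)[:4]:
            r,cc=np.nonzero(m["pixels"]); print(n,t,round(m["confidence"],2),np.round(m["xy"]),cc.min(),cc.max(),r.min(),r.max())
for n in("scene","top"): print(n,proj(cam(n),[[.39,.24,0],[.39,.24,.2],[.39,.24,.1]]).round(0).tolist())
E
```

```text
11.825 [0.39143687 0.24020722 0.30572269] 0.09276038211848692
scene bottle 0.89 [259. 104.] 249 271 72 138
scene bottle 0.73 [318. 146.] 313 324 135 158
scene llama 0.97 [282. 278.] 262 300 266 295
scene llama 0.68 [336. 267.] 322 349 244 287
scene llama 0.67 [209. 159.] 195 221 147 174
top bottle 0.65 [138. 265.] 128 152 250 276
top llama 0.75 [274. 106.] 257 287 100 119
top llama 0.74 [305. 140.] 298 313 125 156
top llama 0.69 [178. 175.] 168 184 164 185
top llama 0.64 [218. 278.] 215 229 262 293
wrist bottle 0.57 [254. 177.] 222 283 135 215
wrist llama 0.85 [98. 81.] 76 128 45 118
scene [[260.0, 132.0], [259.0, 74.0], [259.0, 105.0]]
top [[142.0, 261.0], [118.0, 272.0], [131.0, 266.0]]
```

Emit:
{"name": "servo_tool", "arguments": {"moves": [[[-1,3,-5,0,0],[-1,6,-10,0,0],[-1,9,-14,0,0],[-1,10,-16,0,0],[-1,10,-16,0,0],[-1,10,-16,0,0],[-1,10,-16,0,0]]]}}

```text
t: 13.15
eef_pos: [0.4896, 0.0803, 0.3033]
eef_rot: [-0.552, 3.092, 0.0]
contact_force: [0.1, -0.5, 0.2]
opening: 0.0929
grasp_force: 0.0
```

```bash
python3 - <<'E'
from h import *
s=get_state(); M=R.from_rotvec(s["eef_rot"]).as_matrix(); print(s["t"],s["eef_pos"],M[:2,:2].round(4).tolist())
im=get_image("wrist"); c=cam("wrist"); np.savez("B.npz",im=im,K=c[0],d=c[1],E=c[2])
for t in("llama","owl","candle"):
    for m in masks_of("wrist",t)[:2]:
        r,cc=np.nonzero(m["pixels"]); print(t,round(m["confidence"],2),np.round(m["xy"]),cc.min(),cc.max(),r.min(),r.max())
b=cv2.resize(im[180:310,140:340],(800,520),interpolation=cv2.INTER_CUBIC); save(b,"B.png")
E
```

```text
13.15 [0.48962949 0.08034593 0.30334722] [[-0.9383, -0.3458], [-0.3458, 0.9383]]
llama 0.94 [ 28. 235.] 0 54 206 263
llama 0.7 [249.  45.] 235 263 8 82
owl 0.77 [211. 262.] 196 229 241 280
candle 0.97 [325. 260.] 305 345 239 281
```

View pics/B.png

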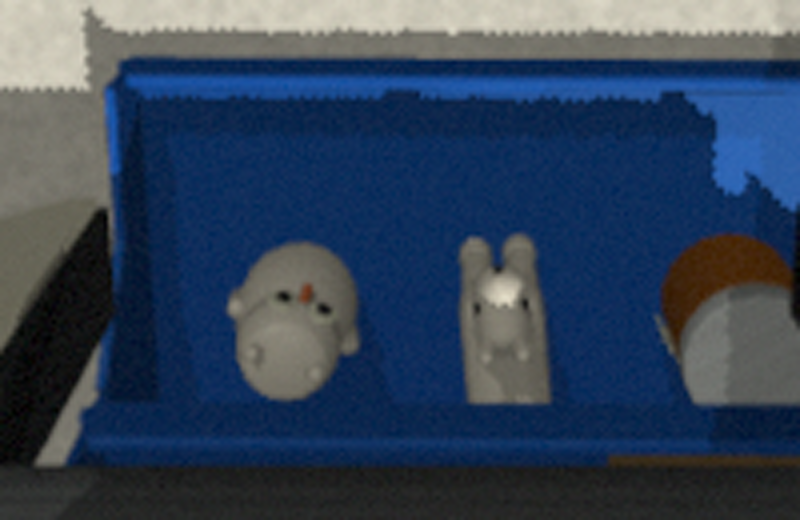

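Emit:
{"name": "servo_tool", "arguments": {"moves": [[[1,-2,-2,-5,0],[1,-3,-3,-10,0],[1,-3,-3,-15,0],[1,-3,-3,-20,0],[1,-3,-3,-25,0],[1,-3,-3,-27,0],[1,-3,-3,-28.4,0],[1,-3,-3,-28.8,0],[1,-3,-3,-28.8,0],[1,-3,-3,-28.8,0]]]}}

```text
t: 14.6
eef_pos: [0.4611, 0.0487, 0.0158]
eef_rot: [-0.546, 3.092, -0.0]
contact_force: [0.9, -0.1, 0.2]
opening: 0.0015
grasp_force: 0.0
```

The crop shows the front feet at (474,243) and (518,243), the nose at about (502,288), the eyes at (477,308) and (526,308), the ears at (487,355) and (522,355), and the trunk's edges at 465 and 550 at row 400. There is no table contact at TCP z 0.016, so I'll probe lower.

Emit:
{"name": "servo_tool", "arguments": {"moves": [[[1,0,0,-0.6,0],[1,0,0,-1.2,0],[1,0,0,-1.2,0]]]}}

```text
t: 14.98
eef_pos: [0.46, 0.0485, 0.0026]
eef_rot: [0.547, -3.093, 0.0]
contact_force: [0.1, -0.2, -0.7]
opening: 0.0009
grasp_force: 0.0
```

Emit:
{"name": "servo_tool", "arguments": {"moves": [[[1,0,0,-0.3,0],[1,0,0,-0.6,0],[1,0,0,-0.6,0]]]}}

```text
t: 15.35
eef_pos: [0.4602, 0.0486, -0.0032]
eef_rot: [0.547, -3.093, 0.0]
contact_force: [-0.9, -0.0, -0.9]
opening: 0.0007
grasp_force: 0.0
```

```bash
python3 - <<'E'
from h import *
from scipy.optimize import least_squares
D=np.load("B.npz"); c=(D["K"],D["d"],D["E"])
P=lambda u,v:(140+u/4,180+v/4)
yaw=np.radians(19.9); o=np.array([np.cos(yaw),np.sin(yaw)]); l=np.array([-np.sin(yaw),np.cos(yaw)])
L=[onz(c,P(*p),.022) for p in((130,80),(450,80))]
print("tray lip line",np.round(L,4))
w=[onz(c,P(u,v),.04) for u,v in((112,82),(118,190))]; print("side wall dir yaw",np.degrees(np.arctan2(*(w[1]-w[0])[[1,0]])),np.round(w,4))
fl=[onz(c,P(u,432),.102) for u in(150,700)]; print("upper lip top?",np.round(fl,4))
print("feet",[onz(c,P(u,v),.006).round(4) for u,v in((474,240),(518,240))])
print("nose",onz(c,P(502,288),.083).round(4),"eyes",[onz(c,P(u,308),.085).round(4) for u in(477,526)],"ears",[onz(c,P(u,355),.098).round(4) for u in(487,522)])
print("trunk",[onz(c,P(u,395),.06).round(4) for u in(467,550)])
s=get_state();print(s["eef_pos"],s["contact_force"],s["t"])
E
```

```text
tray lip line [[ 0.5904 -0.008   0.022 ]
 [ 0.55    0.1012  0.022 ]]
side wall dir yaw 19.284618536217444 [[ 0.5866 -0.0113  0.04  ]
 [ 0.6247  0.002   0.04  ]]
upper lip top? [[0.6733 0.0427 0.102 ]
 [0.6112 0.2106 0.102 ]]
feet [array([0.6125, 0.1342, 0.006 ]), array([0.6066, 0.1502, 0.006 ])]
nose [0.594  0.1358 0.083 ] eyes [array([0.6027, 0.1302, 0.085 ]), array([0.5971, 0.1454, 0.085 ])] ears [array([0.6112, 0.1366, 0.098 ]), array([0.6073, 0.1472, 0.098 ])]
trunk [array([0.6477, 0.1437, 0.06  ]), array([0.6374, 0.1716, 0.06  ])]
[ 0.46024824  0.04861643 -0.0031814 ] [-0.92692375 -0.04384695 -0.85733222] 15.35
```

Emit:
{"name": "servo_tool", "arguments": {"moves": [[[1,0,0,-0.4,0],[1,0,0,-0.7,0],[1,0,0,-0.7,0]]]}}

```text
t: 15.72
eef_pos: [0.4602, 0.0486, -0.0102]
eef_rot: [0.547, -3.093, 0.0]
contact_force: [-0.1, 0.5, 0.3]
opening: 0.0002
grasp_force: 0.0
```

```bash
python3 - <<'E'
from h import *
s=get_state();print(s["eef_pos"],s["contact_force"],s["t"])
D=np.load("B.npz"); c=(D["K"],D["d"],D["E"]); P=lambda u,v:(140+u/4,180+v/4)
yaw=np.radians(19.9); o=np.array([np.cos(yaw),np.sin(yaw)]); 
col=D["im"][180:310,140+int(400/4)].astype(int); print("B column", [(i*4,tuple(col[i])) for i in range(95,118)])
for v,z in((62,.022),(66,.022),(405,.08),(433,.102)): print(v,z,[round(float(onz(c,P(u,v),z)[:2]@o),4) for u in(200,400,600)])
ct=cam("top"); k=512/800
im=cv2.imread("pics/top0.png"); 
q=[onz(ct,(u*k,v*k),.182) for u,v in((160,283),(350,215))]; print("upper front by top, z182",[(x[:2]@o).round(4) for x in q])
q=[onz(ct,(u*k,v*k),.031) for u,v in((212,347),(373,291))]; print("lip front by top",[(x[:2]@o).round(4) for x in q])
# sharper: profile along o in top image at tray lateral l=-0.02
t0=get_image("top"); l=np.array([-o[1],o[0]])
print("proj front .648 z.182/.102 ; lip .548 z.022", proj(ct,[[*(o*.648-l*.03),.182],[*(o*.648-l*.03),.102],[*(o*.548-l*.03),.022]]).round(1).tolist())
E
```

```text
[ 0.4601824   0.04861236 -0.01022508] [-0.13697339  0.48884067  0.25389277] 15.725
B column [(380, (np.int64(6), np.int64(42), np.int64(92))), (384, (np.int64(10), np.int64(43), np.int64(91))), (388, (np.int64(9), np.int64(41), np.int64(90))), (392, (np.int64(10), np.int64(46), np.int64(92))), (396, (np.int64(13), np.int64(45), np.int64(91))), (400, (np.int64(14), np.int64(43), np.int64(88))), (404, (np.int64(12), np.int64(34), np.int64(77))), (408, (np.int64(14), np.int64(42), np.int64(79))), (412, (np.int64(3), np.int64(34), np.int64(75))), (416, (np.int64(15), np.int64(36), np.int64(77))), (420, (np.int64(5), np.int64(35), np.int64(75))), (424, (np.int64(11), np.int64(37), np.int64(80))), (428, (np.int64(2), np.int64(36), np.int64(77))), (432, (np.int64(7), np.int64(38), np.int64(77))), (436, (np.int64(9), np.int64(43), np.int64(85))), (440, (np.int64(24), np.int64(55), np.int64(104))), (444, (np.int64(6), np.int64(42), np.int64(93))), (448, (np.int64(16), np.int64(44), np.int64(88))), (452, (np.int64(7), np.int64(37), np.int64(79))), (456, (np.int64(11), np.int64(37), np.int64(77))), (460, (np.int64(10), np.int64(36), np.int64(72))), (464, (np.int64(12), np.int64(28), np.int64(51))), (468, (np.int64(27), np.int64(29), np.int64(26)))]
62 0.022 [0.5454, 0.5449, 0.5445]
66 0.022 [0.5469, 0.5465, 0.546]
405 0.08 [0.6507, 0.6503, 0.6498]
433 0.102 [0.6479, 0.6474, 0.647]
upper front by top, z182 [np.float64(0.6466), np.float64(0.6517)]
lip front by top [np.float64(0.5487), np.float64(0.5497)]
proj front .648 z.182/.102 ; lip .548 z.022 [[146.3, 165.6], [154.1, 170.0], [172.8, 209.9]]
```

Emit:
{"name": "servo_tool", "arguments": {"moves": [[[1,0,0,-0.3,0],[1,0,0,-0.5,0],[1,0,0,-0.5,0]]]}}

```text
t: 16.15
eef_pos: [0.4606, 0.0487, -0.0133]
eef_rot: [-0.547, 3.092, -0.003]
contact_force: [-1.8, -1.5, 17.6]
opening: 0.0001
grasp_force: 8.4
```

Contact: the tips touch the table at TCP z = -0.013, so the grasp point lies about 32 mm above the reported TCP. I'll grip the head lightly and slide the llama out from under the trays, then regrasp it by the trunk.

Emit:
{"name": "servo_tool", "arguments": {"moves": [[[0,0,0,3,0],[0,0,0,6.3,0],[0,3,2.4,6.3,0],[0,6,4.8,6.3,0],[0,8.7,7,6.3,0],[0,8.7,7,6.3,0],[0,8.7,7,6.3,0]]], "force": 6}}

```text
t: 17.02
eef_pos: [0.5463, 0.1178, 0.0475]
eef_rot: [0.546, -3.092, 0.002]
contact_force: [0.0, 0.0, 0.2]
opening: 0.0464
grasp_force: 0.0
```

```bash
python3 - <<'E'
from h import *
im=get_image("wrist"); c=cam("wrist"); s=get_state(); M=R.from_rotvec(s["eef_rot"]).as_matrix(); p=np.array(s["eef_pos"]); print(p,s["opening"],s["t"])
np.savez("C.npz",im=im,K=c[0],d=c[1],E=c[2])
for y in(-.0233,.0233): print(proj(c,p+M@np.array((0,y,-.0133))).round(0))
print("head pred",proj(c,[.597*.94+.0252,.597*.34-.0697,.083]).round(0),proj(c,[.591,.135,.083]).round(0))
save(cv2.resize(im[100:384,60:452],(784,568)),"C.png")
E
```

```text
[0.54622946 0.117464   0.04758786] 0.04650016108956098 17.075
[[211. 245.]]
[[296. 245.]]
head pred [[256. 340.]] [[256. 348.]]
```

View pics/C.png

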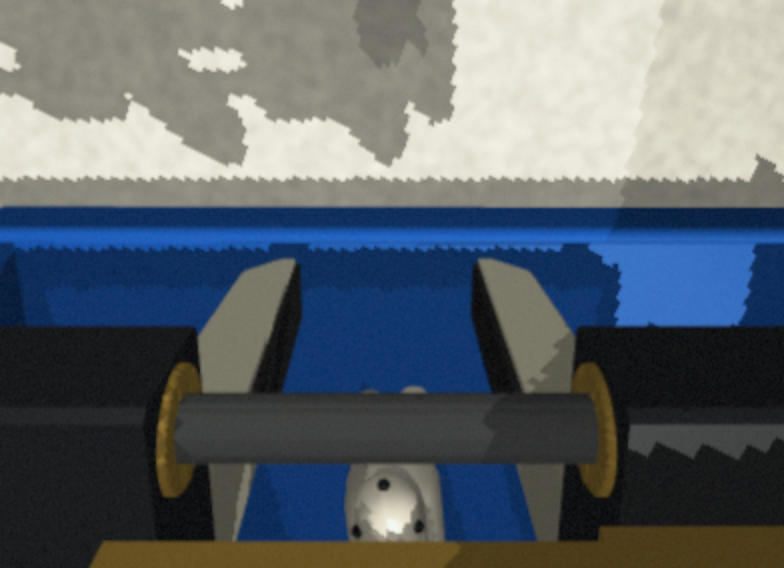

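The view shows the llama's head centred between the fingers (nose at 383,484, eyes at 356,532 and 419,527). I'll slide in and close.

Emit:
{"name": "servo_tool", "arguments": {"moves": [[[0,1.5,0.5,0,0],[0,3,1.1,0,0],[0,4,1.4,0,0],[0,4.5,1.6,0,0],[0,4.5,1.6,0,0],[0,4.5,1.6,0,0]]], "force": 7}}

```text
t: 17.82
eef_pos: [0.5918, 0.1344, 0.0479]
eef_rot: [0.547, -3.093, 0.001]
contact_force: [-0.5, 0.5, -0.9]
opening: 0.0465
grasp_force: 0.0
```

Emit:
{"name": "servo_tool", "arguments": {"moves": [[[1,0,0,0,0],[1,0,0,0,0],[1,0,0,0,0],[1,0,0,0,0],[1,0,0,0,0],[1,0,0,0,0]]], "force": 7}}

```text
t: 18.58
eef_pos: [0.5923, 0.1347, 0.048]
eef_rot: [0.547, -3.094, 0.0]
contact_force: [-0.2, 0.1, 0.3]
opening: 0.0166
grasp_force: 7.0
```

Emit:
{"name": "servo_tool", "arguments": {"moves": [[[1,-0.3,-0.1,0,0],[1,-0.7,-0.2,0,0],[1,-1,-0.4,0,0],[1,-1.4,-0.5,0,0],[1,-1.7,-0.6,0,0],[1,-2.1,-0.7,0,0],[1,-2.4,-0.9,0,0],[1,-2.8,-1,0,0],[1,-3.2,-1.2,0,0],[1,-3.6,-1.3,0,0],[1,-4,-1.4,0,0],[1,-4,-1.4,0,0]]]}}

```text
t: 20.08
eef_pos: [0.5517, 0.1204, 0.0481]
eef_rot: [0.547, -3.093, 0.001]
contact_force: [-1.1, -0.4, 1.2]
opening: 0.0165
grasp_force: 7.0
```

```bash
python3 - <<'E'
from h import *
s=get_state(); print(s["eef_pos"],s["contact_force"],s["opening"],s["torque"],s["t"])
a=get_image("scene"); c=cam("scene"); u,v=proj(c,[.57,.14,.05])[0].astype(int); print(u,v)
w=get_image("wrist")
A=cv2.resize(a[v-45:v+45,u-60:u+60],(400,300),interpolation=cv2.INTER_CUBIC); B=cv2.resize(w[84:384,56:456],(400,300))
save(np.hstack([A,B]),"D.png")
E
```

```text
[0.55169409 0.12038261 0.04808385] [-1.11555124 -0.4010149   1.1959268 ] 0.016499673417306432 [-0.00620849  0.07367538  0.00332989] 20.075
296 160
```

View pics/D.png

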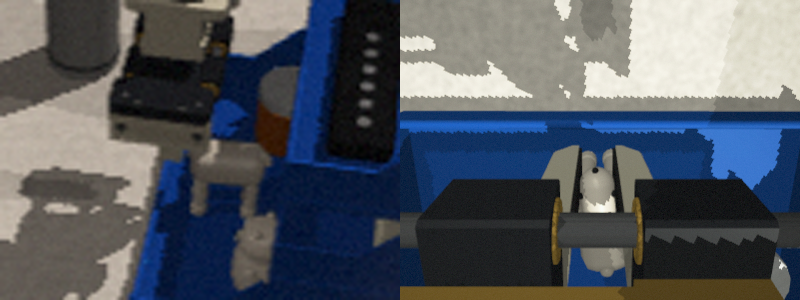

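The drag worked: the llama stands level and clear of the upper trays, turned about 3.5° to the gripper. I'll release and regrasp by the trunk.

Emit:
{"name": "servo_tool", "arguments": {"moves": [[[0,0,0,0,0],[0,0,0,0,0],[0,0,0,0,0],[0,0,0,-1,1],[0,0,0,-2.6,3.5],[0,1,0.4,-2.6,3.5],[0,2,0.8,-2.6,3.5],[0,3,1.2,-2.6,3.5],[0,3.4,1.4,-2.6,3.5],[0,3.4,1.4,-2.6,3.5],[0,3.4,1.4,-2.6,3.5]]]}}

```text
t: 21.55
eef_pos: [0.5861, 0.1345, 0.0221]
eef_rot: [0.641, -3.075, 0.001]
contact_force: [-0.7, 0.3, -0.6]
opening: 0.0464
grasp_force: 0.0
```

Emit:
{"name": "servo_tool", "arguments": {"moves": [[[1,0,0,0,0],[1,0,0,0,0],[1,0,0,0,0],[1,0,0,0,0],[1,0,0,0,0]]], "force": 8}}

```text
t: 22.18
eef_pos: [0.5862, 0.1348, 0.0222]
eef_rot: [0.641, -3.075, -0.0]
contact_force: [-0.5, 0.9, 0.9]
opening: 0.0302
grasp_force: 8.0
```

Emit:
{"name": "servo_tool", "arguments": {"moves": [[[1,0,0,0.3,0],[1,0,0,0.8,0],[1,0,0,2,0],[1,0,0,4,0],[1,0,0,6,0],[1,0,0,8,0],[1,0,0,10,0],[1,-2,-1,10,0],[1,-5,-5,10,0],[1,-8,-9,10,0],[1,-8,-10,10,0],[1,-8,-10,10,0]]]}}

```text
t: 23.68
eef_pos: [0.5074, 0.0342, 0.1228]
eef_rot: [-0.638, 3.074, -0.0]
contact_force: [0.7, -0.2, -0.9]
opening: 0.0301
grasp_force: 8.0
```

```bash
python3 - <<'E'
from h import *
s=get_state(); M=R.from_rotvec(s["eef_rot"]).as_matrix(); p=np.array(s["eef_pos"]); print(p,s["opening"],s["grasp_force"],s["contact_force"],s["t"],np.degrees(np.arctan2(M[1,0],M[0,0])))
w=get_image("wrist"); c=cam("wrist")
for m in masks_of("wrist","llama")[:3]:
    r,cc=np.nonzero(m["pixels"]); print("wrist",round(m["confidence"],2),np.round(m["xy"]),cc.min(),cc.max(),r.min(),r.max())
# predicted llama points in tool frame if origin at tool x=d  (nose along tool +x), grip at 50 -> tool z -.032
for d in(-.012,-.006,0):
    f=lambda x,y,z:proj(c,p+M@np.array((d-x,y,-.032+.05-z)))[0].round(0).tolist()
    print(d,"nose",f(-.05,0,.079),"feet",f(-.027,.012,0),f(-.027,-.012,0),"tail",f(.034,0,.055))
# near-white pixels in central columns
g=w[:,225:290].astype(int); bright=(g.min(2)>95); rows=np.nonzero(bright.sum(1)>3)[0]; print("bright rows",rows.tolist())
cv2.imwrite("pics/E.png",w[:,:,::-1])
n="top"
for n in("top","scene"):
    c=cam(n); get_image(n)
    for m in masks_of(n,"plinth")[:1]:
        cn=max(cv2.findContours(m["pixels"].astype(np.uint8),0,1)[0],key=cv2.contourArea)
        P=np.array([onz(c,q[0],.016)[:2] for q in cn]); print(n,m["confidence"],cv2.minAreaRect((P*1000).astype(np.float32)))
    for m in masks_of(n,"llama")[:4]: 
        r,cc=np.nonzero(m["pixels"]); print(n,round(m["confidence"],2),np.round(m["xy"]),cc.min(),cc.max(),r.min(),r.max())
E
```

```text
[0.50741469 0.03420288 0.12283586] 0.03005817798919151 7.967188507318497 [ 0.71599389 -0.24644505 -0.94263098] 23.675 -156.5651144888231
wrist 0.68 [252. 249.] 221 284 191 338
wrist 0.62 [326.  28.] 294 353 0 69
wrist 0.59 [ 16. 368.] 0 52 346 383
-0.012 nose [251.0, 204.0] feet [271.0, 201.0] [232.0, 201.0] tail [251.0, 346.0]
-0.006 nose [251.0, 189.0] feet [271.0, 192.0] [232.0, 191.0] tail [251.0, 336.0]
0 nose [251.0, 173.0] feet [271.0, 182.0] [232.0, 182.0] tail [251.0, 326.0]
bright rows [0, 1, 2, 3, 4, 5, 6, 7, 8, 9, 10, 11, 12, 13, 14, 15, 16, 17, 18, 19, 20, 21, 22, 23, 24, 25, 26, 27, 28, 29, 30, 31, 32, 33, 34, 35, 36, 37, 38, 39, 40, 41, 42, 43, 44, 45, 46, 47, 48, 49, 50, 51, 52, 53, 54, 55, 56, 57, 58, 59, 60, 61, 62, 63, 64, 65, 66, 67, 68, 69, 70, 71, 72, 73, 74, 75, 76, 77, 78, 79, 80, 81, 82, 83, 84, 85, 86, 87, 88, 89, 90, 91, 92, 93, 94, 95, 96, 97, 98, 99, 100, 101, 102, 103, 104, 105, 106, 107, 108, 109, 110, 111, 112, 113, 114, 115, 116, 117, 118, 119, 120, 121, 122, 123, 124, 125, 126, 127, 128, 129, 130, 131, 132, 133, 134, 135, 136, 137, 138, 139, 140, 141
[... 593 characters left out ...]
72, 273, 274, 276, 277, 278, 279, 280, 281, 282, 283, 284, 285, 286, 287, 288, 289, 290, 291, 292, 293, 294, 295, 296, 332, 333, 334, 335, 336, 337, 338, 355, 356, 357, 358, 359, 360, 361, 362, 363, 364, 365]
top 0.59 ((571.2741088867188, -299.2181396484375), (71.19630432128906, 110.78329467773438), 45.159908294677734)
top 0.88 [307. 141.] 297 313 123 157
top 0.65 [272. 111.] 257 286 100 118
top 0.56 [218. 289.] 218 221 286 290
scene 0.79 ((573.744384765625, -303.17572021484375), (70.35955047607422, 118.65926361083984), 45.72008514404297)
scene 0.86 [280. 276.] 262 300 266 295
scene 0.76 [336. 265.] 321 348 244 287
scene 0.64 [208. 159.] 195 221 148 174
scene 0.49 [266. 154.] 247 271 142 165
```

Emit:
{"name": "servo_tool", "arguments": {"moves": [[[1,0,-1,1,0],[1,0.5,-3,3,-3],[1,1,-6,5,-8],[1,2,-10,7,-16],[1,3.5,-14,8,-24],[1,5,-18,8,-32],[1,6.5,-22,8,-40],[1,8,-26,8,-48],[1,9.5,-30,8,-56],[1,11,-34,8,-62],[1,12.5,-37,8,-66],[1,13,-39,8,-68]]]}}

```text
t: 25.58
eef_pos: [0.6361, -0.3578, 0.2018]
eef_rot: [-1.193, -2.906, 0.0]
contact_force: [-0.8, -0.1, -2.0]
opening: 0.0301
grasp_force: 8.0
```

Emit:
{"name": "servo_tool", "arguments": {"moves": [[[1,0.5,-1.5,0,-0.5],[1,0.5,-1.5,0,-0.5],[1,0.5,-1.5,0,-0.5],[1,0.5,-1.5,0,-0.5]]]}}

```text
t: 26.08
eef_pos: [0.6414, -0.3692, 0.2025]
eef_rot: [-1.199, -2.904, -0.001]
contact_force: [0.1, -0.4, -1.9]
opening: 0.0303
grasp_force: 8.0
```

```bash
python3 - <<'E'
from h import *
s=get_state(); M=R.from_rotvec(s["eef_rot"]).as_matrix(); p=np.array(s["eef_pos"]); print(p,s["opening"],s["grasp_force"],s["t"],np.degrees(np.arctan2(M[1,0],M[0,0])))
w=get_image("wrist"); c=cam("wrist"); cv2.imwrite("pics/F.png",w[:,:,::-1])
for m in masks_of("wrist","plinth")[:2]:
    cn=max(cv2.findContours(m["pixels"].astype(np.uint8),0,1)[0],key=cv2.contourArea); r,cc=np.nonzero(m["pixels"])
    P=np.array([onz(c,q[0],.018)[:2] for q in cn]); print(m["confidence"],cc.min(),cc.max(),r.min(),r.max(),cv2.minAreaRect((P*1000).astype(np.float32)),cv2.boxPoints(cv2.minAreaRect((P*1000).astype(np.float32))).round(0).tolist())
for m in masks_of("wrist","llama")[:3]:
    r,cc=np.nonzero(m["pixels"]); print("llama",round(m["confidence"],2),np.round(m["xy"]),cc.min(),cc.max(),r.min(),r.max())
E
```

```text
[ 0.64139093 -0.36923835  0.20245839] 0.030291427850149825 7.967262268066406 26.075 135.13055516543477
0.62 217 286 23 133 ((572.9837036132812, -303.1103515625), (69.43681335449219, 108.36014556884766), 45.23118209838867) [[510.0, -290.0], [587.0, -366.0], [636.0, -317.0], [559.0, -240.0]]
llama 0.65 [250. 248.] 221 284 190 339
llama 0.57 [504. 104.] 495 511 96 119
```

Emit:
{"name": "servo_tool", "arguments": {"moves": [[[1,-1.5,1.5,0,0],[1,-4,4,-1,0],[1,-6.5,6.3,-3,0],[1,-7.4,7.2,-6,0],[1,-7.4,7.2,-9,0],[1,-7.4,7.2,-12,0],[1,-7.4,7.2,-14,0],[1,-7.4,7.2,-15.2,0],[1,-7.4,7.2,-15.8,0],[1,-7.4,7.2,-15.8,0],[1,-7.4,7.2,-15.8,0]]]}}

```text
t: 27.6
eef_pos: [0.5681, -0.2986, 0.0449]
eef_rot: [1.201, 2.901, -0.0]
contact_force: [-0.6, -0.0, -0.9]
opening: 0.0301
grasp_force: 8.0
```

```bash
python3 - <<'E'
from h import *
s=get_state(); M=R.from_rotvec(s["eef_rot"]).as_matrix(); p=np.array(s["eef_pos"]); print(p,s["opening"],s["grasp_force"],s["contact_force"],s["t"],np.degrees(np.arctan2(M[1,0],M[0,0])), "origin est",(p-M[:,0]*.007)[:2])
E
```

```text
[ 0.56809644 -0.29857024  0.04492552] 0.03009500961268131 7.967257350683212 [-0.60888536 -0.0105506  -0.88862962] 27.6 135.03667546075545 origin est [ 0.57304934 -0.30351681]
```

Good. Lower 0.85 cm in small steps.

Emit:
{"name": "servo_tool", "arguments": {"moves": [[[1,0,0.1,-0.3,0],[1,0,0.1,-0.5,0],[1,0,0.1,-0.7,0],[1,0,0.1,-0.8,0],[1,0,0.1,-0.85,0],[1,0,0.1,-0.85,0],[1,0,0.1,-0.85,0]]]}}

```text
t: 28.48
eef_pos: [0.5675, -0.2973, 0.036]
eef_rot: [1.201, 2.903, -0.0]
contact_force: [-2.0, 1.3, 4.2]
opening: 0.0298
grasp_force: 8.0
```

Emit:
{"name": "servo_tool", "arguments": {"moves": [[[0.3,0,0,0,0],[0.2,0,0,0,0],[0,0,0,0,0],[-0.2,0,0,0,0],[-0.2,0,0,0,0],[-0.2,0,0,1,0],[-0.2,0,0,3,0],[-0.2,0,0,6,0],[-0.2,0,0,10,0],[-0.2,0,0,15,0],[-0.2,2,-2,18,0],[-0.2,3,-3,18,0]]]}}

```text
t: 29.98
eef_pos: [0.6, -0.3287, 0.2214]
eef_rot: [1.199, 2.894, -0.0]
contact_force: [0.8, 0.4, -0.4]
opening: 0.0557
grasp_force: 0.0
```

Emit:
{"name": "servo_tool", "arguments": {"moves": [[[-0.2,3,-3,0,0],[-0.2,4,-4,0,0],[-0.2,4,-4,0,0],[-0.2,4,-4,0,0]]]}}

```text
t: 30.48
eef_pos: [0.6372, -0.3665, 0.2166]
eef_rot: [1.2, 2.903, 0.001]
contact_force: [-0.8, 0.1, 0.3]
opening: 0.056
grasp_force: 0.0
```

```bash
python3 - <<'E'
from h import *
s=get_state(); M=R.from_rotvec(s["eef_rot"]).as_matrix(); p=np.array(s["eef_pos"]); print(p,s["t"],s["contact_force"])
w=get_image("wrist"); c=cam("wrist")
for m in masks_of("wrist","plinth")[:1]:
    cn=max(cv2.findContours(m["pixels"].astype(np.uint8),0,1)[0],key=cv2.contourArea)
    P=np.array([onz(c,q[0],.018)[:2] for q in cn]); print("plinth",m["confidence"],cv2.minAreaRect((P*1000).astype(np.float32)))
n=np.array([-.707,.707]); 
X=lambda o,x,y,z: np.array([*(o-n*x+np.array([-.707,-.707])*y),z+.018])
o=np.array([.573,-.3025])
for nm,cc_ in(("wrist",c),("scene",cam("scene")),("top",cam("top"))):
    if nm!="wrist": get_image(nm)
    Q=np.array([X(o,x,y,z) for x,y,z in((-.05,0,.079),(.034,0,.055),(-.027,.015,0),(-.027,-.015,0),(.027,.015,0),(.027,-.015,0),(-.03,.0085,.095),(-.03,-.0085,.095),(.029,.015,.06),(.029,-.015,.06))])
    q=proj(cc_,Q); print(nm,"pred bbox",q.min(0).round(0),q.max(0).round(0),"centre",q.mean(0).round(0))
    for m in masks_of(nm,"llama")[:5]:
        r,cc=np.nonzero(m["pixels"]); print("  llama",round(m["confidence"],2),np.round(m["xy"]),cc.min(),r.min(),cc.max(),r.max())
    for t in ("bottle","router","power_strip","owl","candle"):
        for m in masks_of(nm,t)[:1]: print("  ",t,round(m["confidence"],2),np.round(m["xy"]))
E
```

```text
[ 0.63724855 -0.36647492  0.2166229 ] 30.475 [-0.76955649  0.12857499  0.28685883]
plinth 0.95 ((572.3485107421875, -302.6792907714844), (70.9371566772461, 110.63526153564453), 46.41796112060547)
wrist pred bbox [237.  17.] [269. 121.] centre [253.  79.]
  llama 0.98 [500. 108.] 485 100 511 122
  llama 0.88 [428. 100.] 380 67 483 126
  llama 0.65 [248.  73.] 236 16 268 120
   router 0.88 [226. 213.]
   owl 0.38 [254.  73.]
scene pred bbox [185. 258.] [207. 311.] centre [195. 286.]
  llama 0.94 [335. 265.] 320 243 349 288
  llama 0.86 [194. 291.] 186 259 205 308
  llama 0.69 [283. 277.] 262 266 301 295
  llama 0.63 [208. 161.] 195 148 221 174
   bottle 0.56 [260. 104.]
   router 0.84 [190. 362.]
   power_strip 0.58 [221. 250.]
   owl 0.76 [311. 192.]
   candle 0.81 [320. 146.]
top pred bbox [337. 181.] [367. 207.] centre [353. 194.]
  llama 0.89 [218. 276.] 215 263 229 293
  llama 0.83 [353. 195.] 341 184 363 208
  llama 0.78 [274. 106.] 257 100 287 119
  llama 0.68 [306. 144.] 297 124 313 157
   bottle 0.71 [133. 268.]
   router 0.73 [394. 169.]
   power_strip 0.97 [310. 223.]
   owl 0.63 [204. 161.]
   candle 0.74 [141. 182.]
```

```bash
python3 -c "
from bench import *
print(sign_off())"
```

```text
the job is handed in; nothing more can be done
None
```

The llama stands in the middle of the plinth facing the robot's side, within about 1 px of the predicted outline in all three cameras; the bottle stands 19 cm aside, no contact with the trays or bystanders registered, and I signed off at about 31 s.

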